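# Hang the tea infuser in the mug and set the timer

### The arm

A 7-joint arm with a two-finger parallel gripper is mounted at the origin on a cart in front of the work surface, level with it; the furniture and walls round the work are solid. World frame = base frame: x ahead of the robot, y to its left, z up, the work surface at z = 0. Lengths are in m, angles in rad, forces in N, time in s.
With the tool pointing down it reaches from about 0.425 to 0.875 m from the base axis. Payload 4.7 kg.
Tool frame: the origin (TCP) lies midway between the tips of the shut fingers; the grasp point (between the pads) lies ctrl.grasp_offset behind it (ctrl.grasp_offset is the distance from the TCP to the grasp point, in m); z points along the fingers, y is the line along which they close (so a half turn about z gives the same grasp; the last joint's range is limited). The gripper opens to 87 mm and grips with 3 to 60 N. Pads are 19 mm wide; open, the fingers measure 117 mm over their backs; the gripper's body (75 mm by 190 mm) begins 51 mm behind the grasp point.
Start: joints at [-1.123, 0.321, -0.07, 1.45, 0.023, 1.371, -0.057], TCP at [0.273, 0.59, 0.197] pointing down, gripper open.
Joint ranges: [-2.86, 2.86], [-0.3, 2.09], [-1.38, 1.24], [0.06, 2.45], [-1.56, 4.7], [0.09, 2.05], [-2.69, 2.69]. Speed limits (rad/s): [2.57, 2.57, 3.14, 3.14, 3.14, 3.14, 3.14].

### API

Orientations are given as a rotation vector (axis times angle).
In Python, from bench import ctrl gives the robot as it stands. The module is installed in compiled form; this text tells all that it offers.
- The arm moves only by the tool jog_arm, never from a script. Its argument "moves" is one flat list of numbers, 7 for each row, row after row: the shift along the tool's x, y, z in units of 30 cm (1.0 is 30 cm), then the turn, a rotation vector about the tool's x, y, z in units of 60 degrees (1.0 is 60 degrees), then the gripper's target within -1 to 1 (fully open at 1, half-way at 0, shut at -1). In form: [x, y, z, wx, wy, wz, fingers, x, y, z, wx, wy, wz, fingers, ...]. A call has exactly 8 rows; each row is the pose to reach, as a shift and turn from the pose commanded when the call began, along the tool's axes at that moment; what a row does not reach only later rows make up. A row lasts 1/8 s, in which the tool goes at most 62.5 mm and 10.7 degrees, less where a joint would pass 70% of its speed; a pose out of reach is approached as far as the arm can. A call with a number of a shift or a turn outside -1 to 1 is refused whole. A call with a gripper value outside its range is refused whole. The fingers move at their own pace and stop on an object; "newtons" is the grip in N (left out, the last holds). Time passes only in rows, so rows that repeat a pose let the fingers close, or fill a call up. It gives the time, the measured TCP pose, the force, the opening and the grip force at its end, in the units of the state.
- ctrl.get_state(): the state, without advancing time (a new reading comes with each control period).
- ctrl.get_image(name): name is "scene" or "top" or "wrist"; returns a dict with "pixels" (420x560x3 uint8, red, green, blue), "fx", "fy", "cx", "cy" (pixels), "dist" ([k1, k2, p1, p2, k3] as OpenCV has them; the pictures are not rectified), "xyz" and "rotation" of the camera in the world; the wrist camera has in their place "tool_from_camera" (4x4, takes a point from camera to tool coordinates, whose origin is the TCP and whose axes are the flange's). Camera axes: x right, y up, looking along -z (the intrinsics and any distortion apply to the point x, -y, -z); pixel columns grow to the right and rows downward; lengths in m; the calibration is good to about 2 mm. A picture is of the moment at which its call begins: read the wrist's pose just before it. There is no depth.
- ctrl.close_job(): hands the job in; it is judged then, once.
The state is a dict: "time": time; "joint_positions": joint angles; "qd": joint speeds; "joint_torque": joint torques, N m; "position": TCP position; "tool_rot": TCP orientation; "ft_force": force on the tool from outside, world axes, zero at the start; "torque": the same for the moment, N m; "grip_width": opening from 0.0 (shut) to 1.0 (fully open); "grip_force": force on a finger pad.
Only numpy, scipy, OpenCV 4.12 (cv2) and the standard library are available. Lean on these libraries where they do the work, as an engineer would, in place of code of your own. Each camera call takes 0.05 s, during which the arm holds its last target. There are 200 camera calls.

### The job

Start a cup of tea: hang the infuser by its hook over the bar of the stand, so that its pod hangs inside the mug, and let go of it. Then wind the blue kitchen timer clockwise past its red ten-minute mark and turn it back to the green four-minute mark. Leave the mug standing upright in its place on the stand and do not push the jars, boxes and tins about.

Things in the scene. Friction and masses are not known exactly. Their poses are not given: they have to be found in the camera images.
- infuser_handle (a point): Tea infuser (90 g), loose, upright on its pod on the worktop. This point: centre of its wooden handle, a bar 14x14 mm (sides along x and y), 40 mm high, at the top, 162 mm above the pod's underside. z up along the infuser, x to the side of the hook. A straight 6 mm stem runs down the z axis to the pod.
- infuser_hook (a point): Inside top of the hook, where the bar comes to rest: 21 mm along the infuser's x, 37 mm below the handle centre. Hook of 6 mm wire in the x-z plane, from the stem over and down to a prong 42 mm from the stem axis, ending 33 mm below this point. Lowered with the bar 20 to 33 mm from the stem axis (best 26), pod and prong pass it. Released, the infuser swings about 0.23 rad, pod towards the bar.
- infuser_pod (a point): Middle of the infuser's pod, a steel cylinder 28 mm in diameter, 46 mm high; 22 mm above its underside, 140 mm below the handle centre. Axes as for the handle.
- infuser: The whole infuser; origin at the centre of the pod's underside, axes as for the handle.
- stand: Steeping stand, fixed: dark wooden base plate 130x150x8 mm, two steel posts and a steel bar. Origin on the worktop under the middle of the bar; x points away from the mug's handle (to the back), y along the bar, z up.
- bar_mid (a point): Middle of the stand's horizontal steel bar (centre line), 165 mm above the worktop. Bar 10 mm thick, along y, between 10 mm posts at y = -64 and +64 mm; x points to the back of the stand. The mug's middle is 12 mm in front of the bar, so the infuser goes with its pod on the front (-x) side of the bar, hook reaching over to +x.
- mug_center (a point): White mug with a beige band, loose, on the stand's base plate under the bar, handle to the front. This point: on the axis of its bowl, half-way up, 51 mm above its underside. 88 mm outside, about 68 mm inside, 102 mm high, inside floor 17 mm up; rim 110 mm above the worktop. z up; the handle points along -y and reaches 83 mm from the axis.
- knob_grip (a point): Knob of the timer, on its axis, half-way up the grip bar. The timer: blue round dial 96 mm across, fixed on a foot, its white face tilted 27 degrees from level towards the front. z: knob axis, out of the face; x: along the grip bar to the end with the orange pointer (turns with the knob). Bar black, 46 mm long, 12 thick; its top is 11 mm above this point, the face 17 mm below.
- timer_knob (a joint): Turn of the knob in rad, growing clockwise as seen on the face, 0.14 rad a minute. 0: pointer at the first long black mark (left), 0.56: thick green mark (4 minutes), 1.40: thick red mark (10 minutes, right); stops at 1.65. Starts between 0 and 0.25. Friction 0.03 N m, no spring: it stays where it is left. Short black marks: the other minutes.
- honey_jar: Bystander, loose, to be left where it stands: jar of honey, orange screw lid, 58 mm across, 118 mm high; origin at the centre of its underside, z up.
- tea_caddy: Bystander, loose, to be left where it stands: grey metal caddy 53x73x98 mm; origin at the centre of its underside, z up.
- tea_box: Bystander, loose, to be left where it stands: green card box 44x44x112 mm; origin at the centre of its underside, z up.
- sugar_canister: Bystander, loose, to be left where it stands: cream round canister, 94 mm across, 118 mm high; origin at the centre of its underside, z up.
- pesto_jar: Bystander, loose, to be left where it stands: small jar with a green lid, 51 mm across, 92 mm high; origin at the centre of its underside, z up.
Things that resemble listed ones, but are neither listed nor needed, are in the scene too. What is shaped like the infuser but pink is not meant.

How it is judged:
On the way, in this order (a step that is already met when the one before it is completed fails the run):
1. the infuser hangs by its hook on the stand's bar, pod in the mug, released (x of infuser_hook in the frame of bar_mid between -0.016 and 0.016 m and y of infuser_hook in the frame of bar_mid between -0.035 and 0.035 m and z of infuser_hook in the frame of bar_mid between -0.004 and 0.012 m and angle between infuser_handle's own z axis and vertical below 0.45 rad and horizontal distance between infuser_pod and mug_center below 0.034 m and z of infuser_pod in the frame of mug_center below 0.02 m and contact force between infuser and stand above 0.1 N and contact force between the fingers and infuser below 0.05 N), for 0.3 s.
2. the timer is wound past the red ten-minute mark (over 1.42 rad) (value of joint timer_knob above 1.42 rad), for 0.05 s.
3. the timer is turned back to the green four-minute mark, within half a minute (0.49 to 0.63 rad) (value of joint timer_knob between 0.49 and 0.63 rad), for 0.2 s.
At the end, for the whole second after the job is handed in: Infuser released, at rest, hung by its hook on the bar (hook within 16 mm of the bar, 35 mm of its middle), tilted under 0.45 rad, pod in the mug; mug upright within 0.1 rad, its axis within 35 mm of the bar's middle; timer at four minutes, within half a minute (0.49 to 0.63 rad) (all of step 1 and all of step 3 and angle between mug_center's own z axis and vertical below 0.1 rad and horizontal distance between mug_center and bar_mid below 0.035 m and linear speed of infuser below 0.03 m/s); the robot touches nothing.
It fails at once if the mug is tipped by more than 0.35 rad (angle between mug_center's own z axis and vertical above 0.35 rad).
It fails at once if a jar, box or tin is pushed more than 30 mm (distance of any of honey_jar, tea_caddy, tea_box, sugar_canister, pesto_jar from where it was at the start of the episode above 0.03 m).
It also fails if it takes over 56 s, if anything falls off the work surface, if the arm or the gripper's body presses on something with over 40 N, if the wrist force passes 120 N, or if a joint passes its speed limit or range.

## Working session

There is one attempt and no reset: what is moved stays moved. The work goes in short steps, Python scripts to look and compute and a tool call to move; the robot and the scene stay as the last step left them, time stands still between calls to the robot, and variables do not carry over. Pictures are saved under pics/ and viewed, at most 10 in all, crops included, and the job is handed in when it is done.

Besides the shell and the picture viewer there is one more tool, called after "Request:" as name(argument=value, ...) on one line, values as JSON. jog_arm: Moves the arm, as the interface text tells. Its arguments: {"type":"object","properties":{"moves":{"type":"array"},"newtons":{"type":"number"}},"required":["moves"]}

```bash
mkdir -p pics
cat > h.py <<'E'
import numpy as np, cv2
from scipy.spatial.transform import Rotation as R
from bench import ctrl
def cam(name):
    s=ctrl.get_state(); im=ctrl.get_image(name)
    K=np.array([[im['fx'],0,im['cx']],[0,im['fy'],im['cy']],[0,0,1]]); d=np.array(im['dist'],float)
    if name=='wrist':
        T=np.eye(4);T[:3,:3]=R.from_rotvec(s['tool_rot']).as_matrix();T[:3,3]=s['position']
        C=T@np.array(im['tool_from_camera'])
    else:
        C=np.eye(4);r=np.array(im['rotation'],float);C[:3,:3]=r if r.shape==(3,3) else R.from_rotvec(r).as_matrix();C[:3,3]=im['xyz']
    return dict(px=im['pixels'],K=K,d=d,C=C)
def save(c,n,crop=None,scale=1):
    p=c['px'] if crop is None else c['px'][crop[1]:crop[3],crop[0]:crop[2]]
    cv2.imwrite('pics/'+n,cv2.resize(p[:,:,::-1],None,fx=scale,fy=scale,interpolation=cv2.INTER_CUBIC))
def ray(c,u,v):
    q=cv2.undistortPoints(np.array([[[u,v]]],float),c['K'],c['d'])[0,0]
    w=c['C'][:3,:3]@np.array([q[0],-q[1],-1]); return c['C'][:3,3],w/np.linalg.norm(w)
def onz(c,u,v,z):
    o,w=ray(c,u,v); return o+w*(z-o[2])/w[2]
def tri(*rs):
    A=np.zeros((3,3));b=np.zeros(3)
    for o,w in rs:
        P=np.eye(3)-np.outer(w,w);A+=P;b+=P@o
    x=np.linalg.solve(A,b); return x,[np.linalg.norm((np.eye(3)-np.outer(w,w))@(x-o)) for o,w in rs]
def proj(c,p):
    q=np.linalg.inv(c['C'])@np.append(p,1); 
    return cv2.projectPoints(np.array([[q[0],-q[1],-q[2]]]),np.zeros(3),np.zeros(3),c['K'],c['d'])[0][0,0]
E
python3 - <<'E'
from h import *
import pickle
s=ctrl.get_state();print(s,ctrl.grasp_offset)
cs={n:cam(n) for n in('scene','top','wrist')}
pickle.dump(cs,open('c0.pkl','wb'))
for n,c in cs.items(): save(c,n+'0.png',scale=1.4);print(n,c['K'][0,0],c['C'].round(3).tolist(),c['d'])
E
```

```text
{'time': 0.0, 'joint_positions': array([-1.12287546,  0.32180433, -0.07006793,  1.45169819,  0.02264161,
        1.37078401, -0.05689067]), 'qd': array([-7.76795016e-04,  3.72626476e-04,  2.72732897e-05,  7.56920380e-04,
        7.21473654e-04, -2.99312896e-03,  9.03821019e-04]), 'joint_torque': array([-1.96337569e-04, -4.91286671e+01, -4.03991975e-01, -3.12527812e+01,
       -6.38793991e-02,  4.34839132e-02,  1.43017464e-04]), 'position': array([0.27303779, 0.58920243, 0.19556193]), 'tool_rot': array([-6.76004973e-01, -3.06772428e+00,  2.96660516e-03]), 'ft_force': array([-0.12894319, -0.53850226,  0.31256409]), 'torque': array([ 0.0499268 , -0.00212476,  0.02253107]), 'grip_force': 0.0, 'grip_width': 0.9977096713307995} 0.0187
scene 414.9562704434963 [[0.228, 0.603, -0.765, -0.298], [-0.973, 0.131, -0.188, -0.349], [-0.013, 0.787, 0.617, 0.814], [0.0, 0.0, 0.0, 1.0]] [0.04343921 0.         0.         0.         0.        ]
top 514.9398529434201 [[-0.006, 0.989, -0.148, 0.374], [-1.0, -0.008, -0.01, -0.124], [-0.011, 0.148, 0.989, 1.467], [0.0, 0.0, 0.0, 1.0]] [-0.02906813  0.          0.          0.          0.        ]
wrist 305.3884921213995 [[0.42, -0.871, -0.253, 0.202], [0.907, 0.403, 0.119, 0.623], [-0.001, -0.279, 0.96, 0.383], [0.0, 0.0, 0.0, 1.0]] [-0.06577516  0.          0.          0.          0.        ]
```

View pics/scene0.png

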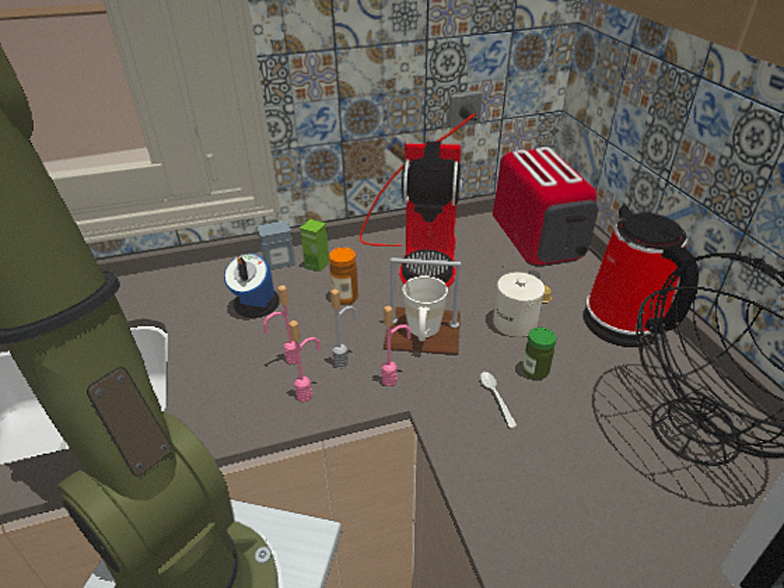

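View pics/top0.png

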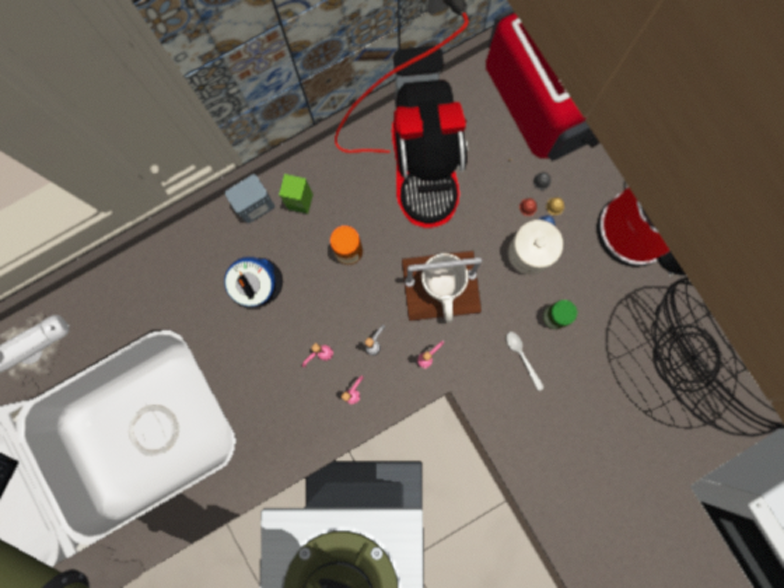

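The scene shows steel infuser at about (337,330) with a wooden handle at (336,297), pinks at (283,325), (298,360) and (390,345), and the stand bar (390–460,263). The top view shows the steel one at (371,345), pinks at (318,352), (352,392) and (430,356), the timer at (250,284) and the bar (409,267)–(481,260). These are 1.4× pixels.

Candidates for the infuser are those four. I choose the grey one, and check it in a close crop.

Run:
```python
from h import *
import pickle
cs=pickle.load(open('c0.pkl','rb'))
a=cs['scene']['px'][185:275,155:345];b=cs['top']['px'][165:275,150:350]
f=lambda p:cv2.resize(p,None,fx=4,fy=4,interpolation=cv2.INTER_CUBIC)[:,:760]
a=cv2.copyMakeBorder(f(a),0,0,0,0,0)[:,:,::-1]
b=cv2.resize(b,(760,int(110*3.8)))[:,:,::-1]
cv2.imwrite('pics/crop_s.png',a);cv2.imwrite('pics/crop_t.png',b)
for n in('scene','top'):
    hsv=cv2.cvtColor(cs[n]['px'],cv2.COLOR_RGB2HSV)
    m=cv2.inRange(hsv,(8,90,90),(20,200,255))
    k,l,st,ce=cv2.connectedComponentsWithStats(m)
    for i in range(1,k):
        if st[i,4]>12:print(n,st[i],ce[i].round(1))
```

```text
scene [ 430    0  130   48 2017] [510.6  16.5]
scene [  0   3  75  10 331] [34.6  7.3]
scene [328  16   6   6  26] [330.2  18.2]
scene [308  18   7   7  28] [311.   20.6]
scene [208  27   8   6  14] [211.8  29.8]
scene [267  34   6   6  18] [269.1  36.8]
scene [209  41   7   8  29] [212.4  44.8]
scene [231  40   6   7  28] [233.3  42.9]
scene [354  59   5   6  19] [355.8  61.7]
scene [232  61   6   7  28] [234.9  63.8]
scene [243  63   6   6  14] [245.4  65.7]
scene [212  64   6   6  29] [214.4  66.1]
scene [352  78   5   6  19] [353.8  80.3]
scene [377  85   5   6  17] [379.1  87.5]
scene [361  87   5   6  15] [363.1  89.6]
scene [374 103   5   4  14] [376.4 104.3]
scene [359 105   5   5  14] [360.6 106.5]
scene [238 131   8   8  25] [241.1 134.2]
scene [220 153   8   4  14] [223.6 154.4]
scene [235 183  21  38 180] [245.6 206.5]
scene [236 189  13  10  56] [241.1 193.6]
scene [198 204   8  14  78] [201.6 210.4]
scene [274 218   8  17  88] [277.  225.8]
scene [283 219   7   8  44] [285.5 222.4]
scene [316 222   8   9  52] [319.3 225.6]
scene [206 229   8  15  88] [210.  235.9]
scene [302 232  26  20 364] [316.4 243. ]
scene [279 237  16  13 142] [285.7 244. ]
scene [175 357  17   5  18] [182.6 359.3]
scene [193 362  14   3  14] [199.5 362.9]
top [390 141  13  13 123] [396.4 146.9]
top [235 160  24  17  62] [245.9 166.5]
top [324 179  15   6  63] [331.9 181.5]
top [241 181  17   5  36] [249.1 183.5]
top [287 182  22  15 111] [295.5 186.5]
top [333 189   5   4  13] [335.2 190.3]
top [324 199  20  27 357] [334.2 214.1]
top [290 205  21  23 281] [298.4 218.2]
top [261 241   6   7  34] [263.4 244. ]
top [222 245   7   7  36] [225.2 248. ]
top [302 251   7   6  29] [304.6 253.8]
top [243 279   7   8  36] [246.4 282.6]
```

View pics/crop_s.png

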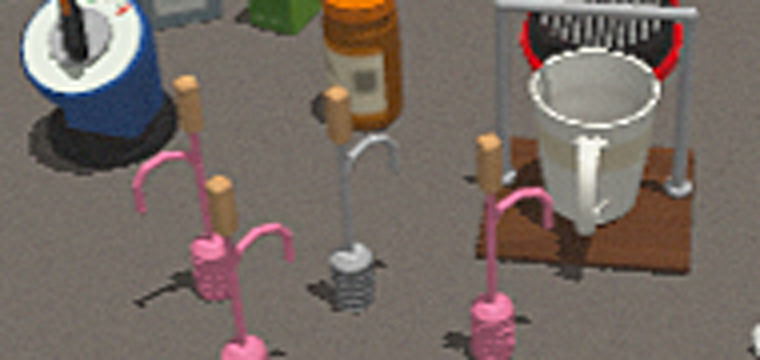

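View pics/crop_t.png

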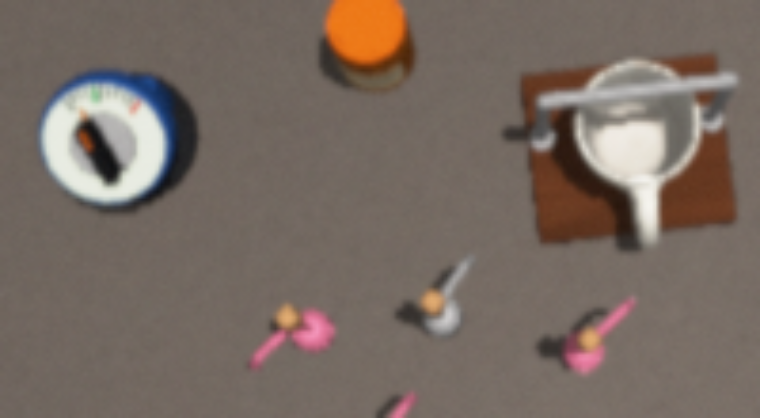

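The crops confirm it: the grey infuser has its handle at scene (239.5,213.8) and top (263.7,244.5), with the hook tip at top (273.9,233.2). The bar ends are at scene (279.5,186.3)/(328.8,188.3) and top (292.4,191.8)/(343.9,186). The timer knob is at top (176,204), with its pointer towards the upper left.

Run:
```python
from h import *
import pickle
cs=pickle.load(open('c0.pkl','rb'));S,T=cs['scene'],cs['top']
h,e=tri(ray(S,239.5,213.75),ray(T,263.7,244.5));print('handle',h,e)
b1=tri(ray(S,279.5,186.3),ray(T,292.4,191.8));b2=tri(ray(S,328.8,188.3),ray(T,343.9,186));print(b1,b2)
ht=onz(T,273.9,233.2,.115);print('hooktip',ht, ht-h)
print('hook scene', onz(S,155+398/4,185+150/4,.12)-h)
print('pod',onz(T,150+441/3.8,165+313/3.8,.045))
print('knob',tri(ray(S,155+72/4,185+30/4),ray(T,150+97/3.8,165+150/3.8)))
for n in('scene','top'): print(onz(cs[n],*{'scene':(155+595/4,185+90/4),'top':(150+636/3.8,165+122/3.8)}[n],.11))
s=ctrl.get_state();Rm=R.from_rotvec(s['tool_rot']).as_matrix();print(Rm.round(3))
```

```text
handle [ 0.46918506 -0.06330764  0.15859757] [np.float64(0.0024105169860537466), np.float64(0.002410516986053738)]
(array([ 0.60372467, -0.1366789 ,  0.16118015]), [np.float64(0.001591650250075107), np.float64(0.0015916502500751039)]) (array([ 0.61702509, -0.26921667,  0.16503553]), [np.float64(0.0017099737408740713), np.float64(0.0017099737408738812)])
hooktip [ 0.50112447 -0.08582238  0.115     ] [ 0.0319394  -0.02251474 -0.04359757]
hook scene [ 0.01964092 -0.03436822 -0.03859757]
pod [ 0.46865164 -0.06201951  0.045     ]
knob (array([0.58160784, 0.17581882, 0.10795045]), [np.float64(0.002026608913626783), np.float64(0.0020266089136268006)])
[ 0.59063206 -0.20915609  0.11      ]
[ 0.59737227 -0.20207965  0.11      ]
[[-0.907  0.42  -0.001]
 [ 0.42   0.907 -0.001]
 [-0.    -0.002 -1.   ]]
```

```bash
cat >> h.py <<'E'
def go(p,Rg):
    "units from the current pose to TCP position p, rotation matrix Rg"
    s=ctrl.get_state();Rm=R.from_rotvec(s['tool_rot']).as_matrix()
    t=Rm.T@(np.array(p)-s['position']);w=R.from_matrix(Rm.T@Rg).as_rotvec()
    print('t',round(s['time'],2),'units',(t/.3).round(3),(w/np.radians(60)).round(3))
def down(yaw): # tool z down, tool y at angle yaw (deg)
    a=np.radians(yaw);y=np.array([np.cos(a),np.sin(a),0]);z=np.array([0,0,-1.]);return np.c_[np.cross(y,z),y,z]
E
python3 - <<'E'
from h import *
go([.371,.263,.29],down(60)); go([.469,-.063,.29],down(55))
print(cam('wrist')['C'][:3,3],np.array(ctrl.get_image('wrist')['tool_from_camera']).round(3))
E
```

```text
t 0.15 units [-0.753 -0.85  -0.313] [-0.001  0.     0.086]
t 0.15 units [-1.507 -1.699 -0.311] [-0.001  0.     0.169]
[0.20187895 0.62277788 0.38354073] [[-0.     0.96   0.279  0.079]
 [ 1.     0.    -0.     0.   ]
 [-0.     0.279 -0.96  -0.188]
 [ 0.     0.     0.     1.   ]]
```

Request:
jog_arm(moves=[-0.19, -0.21, -0.1, 0, 0, 0.02, 0, -0.38, -0.42, -0.2, 0, 0, 0.05, 0, -0.57, -0.64, -0.3, 0, 0, 0.08, 0, -0.76, -0.85, -0.31, 0, 0, 0.08, 0, -0.76, -0.85, -0.31, 0, 0, 0.08, 0, -0.76, -0.85, -0.31, 0, 0, 0.08, 0, -0.76, -0.85, -0.31, 0, 0, 0.08, 0, -0.76, -0.85, -0.31, 0, 0, 0.08, 0])

```text
time: 1.25
position: [0.3725, 0.2633, 0.2897]
tool_rot: [-0.803, -3.037, -0.001]
ft_force: [-0.4, 1.0, 0.7]
grip_width: 0.501
grip_force: 0.0
```

Run:
```python
from h import *
go([.469,-.063,.29],down(55))
```

```text
t 1.25 units [-0.817 -0.787 -0.002] [ 0.001 -0.     0.09 ]
```

Request:
jog_arm(moves=[-0.14, -0.14, 0, 0, 0, 0.05, 0, -0.3, -0.3, 0, 0, 0, 0.09, 0, -0.48, -0.46, 0, 0, 0, 0.09, 0, -0.65, -0.63, 0, 0, 0, 0.09, 0, -0.82, -0.79, 0, 0, 0, 0.09, 0, -0.82, -0.79, 0, 0, 0, 0.09, 0, -0.82, -0.79, 0, 0, 0, 0.09, 0, -0.82, -0.79, 0, 0, 0, 0.09, 0])

```text
time: 2.25
position: [0.4696, -0.0628, 0.2892]
tool_rot: [-0.941, -2.996, 0.0]
ft_force: [0.2, 1.2, 0.4]
grip_width: 0.498
grip_force: 0.0
```

Run:
```python
from h import *
import pickle
c=cam('wrist');pickle.dump(c,open('w1.pkl','wb'));save(c,'w1.png',scale=1.4)
print(proj(c,[.469,-.063,.16])*1.4,proj(c,[.469,-.063,.18])*1.4)
```

```text
[395.6270449  280.39599117] [395.592264   287.06266882]
```

View pics/w1.png

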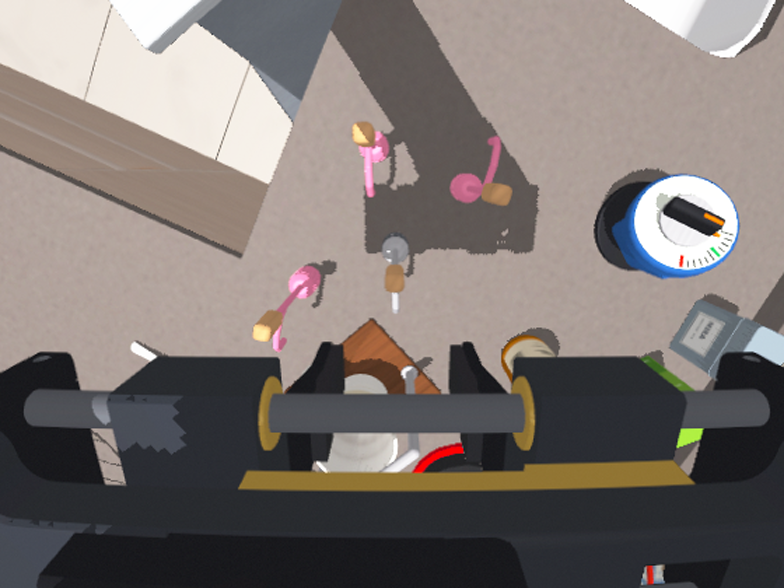

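The grey infuser's handle is at (395,278) and its hook runs straight down the picture, so the yaw is right and the position agrees to about 1 mm. Now I descend and grip.

Request:
jog_arm(moves=[0, 0, 0.1, 0, 0, 0, 0, 0, 0, 0.2, 0, 0, 0, 0, 0, 0, 0.3, 0, 0, 0, 0, 0, 0, 0.4, 0, 0, 0, 0, 0, 0, 0.485, 0, 0, 0, 0, 0, 0, 0.485, 0, 0, 0, 0, 0, 0, 0.485, 0, 0, 0, -1, 0, 0, 0.485, 0, 0, 0, -1], newtons=20)

```text
time: 3.3
position: [0.4705, -0.0647, 0.1455]
tool_rot: [0.944, 2.994, 0.002]
ft_force: [0.1, -0.1, -0.1]
grip_width: 0.351
grip_force: 0.0
```

Request:
jog_arm(moves=[0, 0, 0, 0, 0, 0, -1, 0, 0, 0, 0, 0, 0, -1, 0, 0, 0, 0, 0, 0, -1, 0, 0, 0, 0, 0, 0, -1, 0, 0, -0.1, 0, 0, 0, -1, 0, 0, -0.2, 0, 0, 0, -1, 0, 0, -0.3, 0, 0, 0, -1, 0, 0, -0.35, 0, 0, 0, -1])

```text
time: 4.3
position: [0.4698, -0.0652, 0.2502]
tool_rot: [0.946, 2.995, 0.001]
ft_force: [-0.4, 0.5, -1.2]
grip_width: 0.161
grip_force: 20.0
```

Run:
```python
from h import *
import pickle
print(ctrl.get_state()['joint_positions'].round(2))
c=cam('scene');pickle.dump(c,open('s2.pkl','wb'));save(c,'s2.png',(150,90,350,240),4)
# goal above: bar 26 mm from stem
a=np.radians(5.7);x=np.array([np.cos(a),np.sin(a),0]);p=np.array([.610,-.203,0])-.026*x
print(p); go(p+[0,0,.32],down(95.7)); go(p+[0,0,.245],down(95.7))
```

```text
[-0.56 -0.12  0.6   1.8   0.07  1.44  0.98]
[ 0.58412856 -0.20558231  0.        ]
t 4.35 units [-0.58  -0.165 -0.228] [ 0.001  0.003 -0.679]
t 4.35 units [-0.579 -0.166  0.022] [ 0.001  0.003 -0.679]
```

View pics/s2.png

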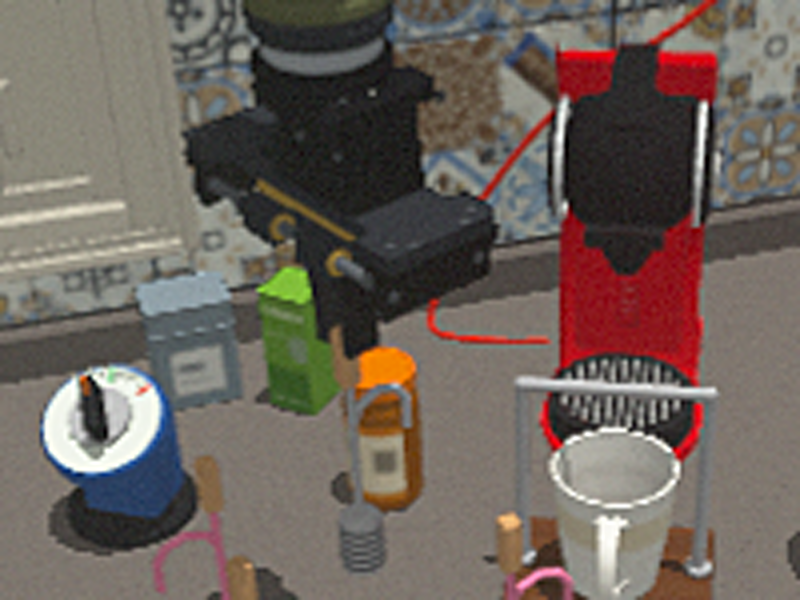

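Grasped: the opening is 14 mm, and the infuser hangs straight in the fingers at crop (345–410, 330–570). I'll go over, high, to the place above the stand.

Request:
jog_arm(moves=[0, 0, -0.17, 0, 0, 0, -1, -0.1, 0, -0.32, 0, 0, -0.12, -1, -0.22, -0.05, -0.32, 0, 0, -0.26, -1, -0.34, -0.1, -0.32, 0, 0, -0.4, -1, -0.46, -0.14, -0.32, 0, 0, -0.54, -1, -0.58, -0.165, -0.32, 0, 0, -0.68, -1, -0.58, -0.165, -0.32, 0, 0, -0.68, -1, -0.58, -0.165, -0.32, 0, 0, -0.68, -1])

```text
time: 5.35
position: [0.583, -0.2052, 0.3439]
tool_rot: [0.155, -3.135, -0.001]
ft_force: [0.3, -0.2, -0.8]
grip_width: 0.156
grip_force: 20.0
```

Run:
```python
from h import *
import pickle
s=ctrl.get_state();print(s['position'],s['joint_positions'].round(2),s['grip_width'])
go([.584,-.206,.285],down(95.7))
cs={n:cam(n) for n in('scene','top','wrist')};pickle.dump(cs,open('c3.pkl','wb'))
def f(n,b,k): 
    p=cs[n]['px'][b[1]:b[3],b[0]:b[2]];return cv2.resize(p,None,fx=k,fy=k,interpolation=cv2.INTER_CUBIC)[:,:,::-1]
A=f('scene',(255,110,355,260),4);B=f('wrist',(180,120,380,320),2)
A=A[:600];o=np.zeros((600,800,3),np.uint8);o[:,:400]=A;o[:400,400:]=B
o[400:600,400:600]=f('top',(285,155,385,255),2)
cv2.imwrite('pics/m3.png',o)
```

```text
[ 0.58295124 -0.20515024  0.34387401] [-0.31  0.28  0.79  1.3  -0.2   1.65  2.12] 0.15551307137549056
t 5.35 units [-0.004 -0.003  0.196] [ 0.001 -0.002 -0.001]
```

View pics/m3.png

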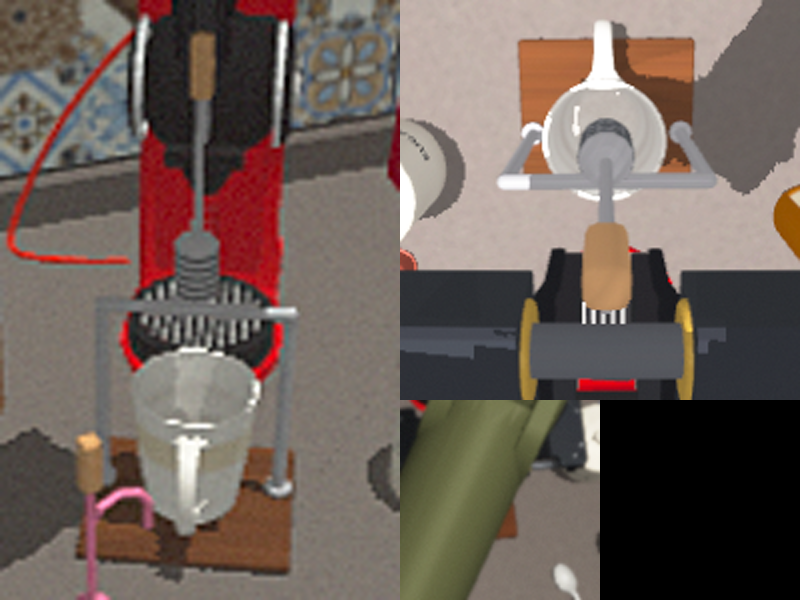

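The wrist crop shows the bar level at (500–713, 182), the posts' tops at its ends, the stem and pod on the line u≈604–607, and the mug rim centred at (606,138). The yaw is therefore aligned.

Run:
```python
from h import *
import pickle
cs=pickle.load(open('c3.pkl','rb'));W=cs['wrist'];S=cs['scene']
f=lambda u,v:(180+(u-400)/2,120+v/2); g=lambda u,v:(255+u/4,110+v/4)
L=onz(W,*f(502,182),.165);Q=onz(W,*f(711,181.5),.165);print(L,Q,(L+Q)/2,np.linalg.norm(L-Q),'yaw',np.degrees(np.arctan2(*( (Q-L)[:2]*[-1,1]))))
print('mug',onz(W,*f(606,138),.11))
# two-view of bar ends
print(tri(ray(W,*f(502,182)),ray(S,*g(294,314))),tri(ray(W,*f(711,181.5)),ray(S,*g(99,303))))
print('pod top',tri(ray(W,*f(606,158)),ray(S,*g(197,240))),'handle',tri(ray(W,*f(606,265)),ray(S,*g(202,66))))
```

```text
[ 0.61589764 -0.26521726  0.165     ] [ 0.6024943  -0.13481471  0.165     ] [ 0.60919597 -0.20001598  0.165     ] 0.13108956597320243 yaw 5.8685006326707
mug [ 0.59288542 -0.2018691   0.11      ]
(array([ 0.61695063, -0.26778237,  0.16387481]), [np.float64(0.0024473668916990318), np.float64(0.00244736689169898)]) (array([ 0.60275953, -0.13698906,  0.16444266]), [np.float64(0.0022543053346688333), np.float64(0.0022543053346688194)])
pod top (array([ 0.57610405, -0.20655404,  0.24101415]), [np.float64(0.0026842221679043345), np.float64(0.002684222167904366)]) handle (array([ 0.5812335 , -0.20569222,  0.35903715]), [np.float64(0.0020736046768926996), np.float64(0.0020736046768926953)])
```

Request:
jog_arm(moves=[-0.01, -0.003, 0.06, 0, 0, 0, -1, -0.01, -0.003, 0.14, 0, 0, 0, -1, -0.01, -0.003, 0.22, 0, 0, 0, -1, -0.01, -0.003, 0.3, 0, 0, 0, -1, -0.01, -0.003, 0.36, 0, 0, 0, -1, -0.01, -0.003, 0.42, 0, 0, 0, -1, -0.01, -0.003, 0.45, 0, 0, 0, -1, -0.01, -0.003, 0.45, 0, 0, 0, -1])

```text
time: 6.5
position: [0.5863, -0.206, 0.2097]
tool_rot: [0.157, -3.137, -0.0]
ft_force: [0.1, 0.4, -0.4]
grip_width: 0.157
grip_force: 20.0
```

Run:
```python
from h import *
import pickle
print(ctrl.get_state()['position'])
cs={n:cam(n) for n in('scene','wrist')};pickle.dump(cs,open('c4.pkl','wb'))
def f(n,b,k): 
    p=cs[n]['px'][b[1]:b[3],b[0]:b[2]];return cv2.resize(p,None,fx=k,fy=k,interpolation=cv2.INTER_CUBIC)[:,:,::-1]
o=np.zeros((600,800,3),np.uint8);o[:,:400]=f('scene',(255,110,355,260),4);o[:400,400:]=f('wrist',(180,120,380,320),2)
cv2.imwrite('pics/m4.png',o)
```

```text
[ 0.58633759 -0.20600706  0.20965894]
```

View pics/m4.png

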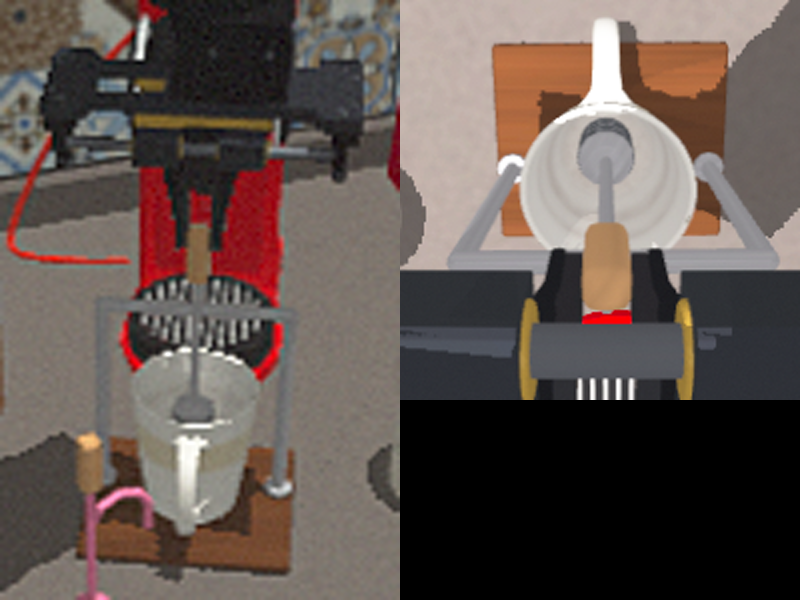

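The pod (604,150) is inside the mug and the stem is in front of the bar, clear of it and of the rim. I lower it the rest of the way.

Request:
jog_arm(moves=[0, 0, 0.015, 0, 0, 0, -1, 0, 0, 0.03, 0, 0, 0, -1, 0, 0, 0.04, 0, 0, 0, -1, 0, 0, 0.05, 0, 0, 0, -1, 0, 0, 0.058, 0, 0, 0, -1, 0, 0, 0.058, 0, 0, 0, -1, 0, 0, 0.058, 0, 0, 0, -1, 0, 0, 0.058, 0, 0, 0, -1])

```text
time: 7.6
position: [0.5866, -0.2062, 0.1929]
tool_rot: [-0.158, 3.137, -0.0]
ft_force: [0.8, -0.0, -0.4]
grip_width: 0.159
grip_force: 20.0
```

Request:
jog_arm(moves=[0, 0, 0.004, 0, 0, 0, -1, 0, 0, 0.006, 0, 0, 0, -1, 0, 0, 0.006, 0, 0, 0, -0.4, 0, 0, 0.006, 0, 0, 0, 0, 0, 0, 0.006, 0, 0, 0, 0, 0, 0, 0.006, 0, 0, 0, 0, 0, 0, 0.006, 0, 0, 0, 0, 0, 0, 0.006, 0, 0, 0, 0])

```text
time: 8.6
position: [0.5865, -0.2061, 0.191]
tool_rot: [-0.157, 3.138, 0.0]
ft_force: [-0.0, -0.6, 0.3]
grip_width: 0.498
grip_force: 0.0
```

Request:
jog_arm(moves=[0, 0, -0.05, 0, 0, 0, 0, 0, 0, -0.1, 0, 0, 0, 0, 0, 0, -0.15, 0, 0, 0, 0, 0, 0, -0.2, 0, 0, 0, 0, 0, 0, -0.25, 0, 0, 0, 0, 0, 0, -0.3, 0, 0, 0, 0, 0, 0, -0.36, 0, 0, 0, 0, 0, 0, -0.36, 0, 0, 0, 0])

```text
time: 9.6
position: [0.5873, -0.2067, 0.3008]
tool_rot: [-0.157, 3.135, -0.002]
ft_force: [0.9, 0.1, -1.3]
grip_width: 0.496
grip_force: 0.0
```

Run:
```python
from h import *
import pickle
cs={n:cam(n) for n in('scene','wrist','top')};pickle.dump(cs,open('c5.pkl','wb'))
def f(n,b,k): 
    p=cs[n]['px'][b[1]:b[3],b[0]:b[2]];return cv2.resize(p,None,fx=k,fy=k,interpolation=cv2.INTER_CUBIC)[:,:,::-1]
o=np.zeros((600,800,3),np.uint8);o[:,:400]=f('scene',(255,110,355,260),4);o[:400,400:]=f('wrist',(180,120,380,320),2)
o[400:,400:]=f('top',(140,170,220,210),5)
cv2.imwrite('pics/m5.png',o)
o=np.zeros((600,800,3),np.uint8)
```

```text
(no output)
```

View pics/m5.png

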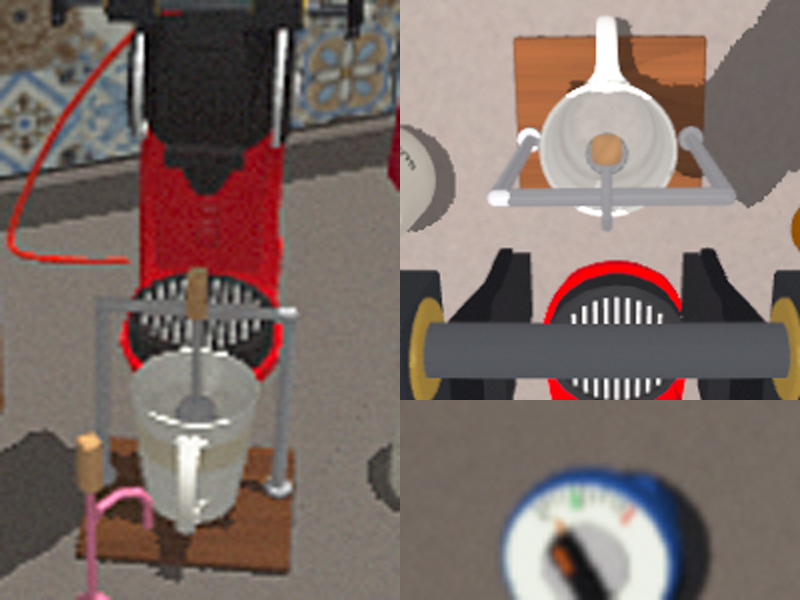

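The infuser hangs on the bar: its hook crosses it at wrist crop (605,197), and the handle (607,150) is over the mug. Next is the timer.

Run:
```python
from h import *
print(ctrl.get_state()['joint_positions'].round(2))
go([.59,0,.32],down(90)); go([.60,.17,.32],down(90))
```

```text
[-0.32  0.28  0.79  1.38 -0.2   1.56  2.12]
t 9.75 units [-0.081  0.682 -0.072] [ 0.    -0.001  0.096]
t 9.75 units [-0.171  1.242 -0.072] [ 0.    -0.001  0.096]
```

Request:
jog_arm(moves=[-0.01, 0, -0.07, 0, 0, 0, 0, -0.04, 0.15, -0.07, 0, 0, 0.03, 0, -0.06, 0.33, -0.07, 0, 0, 0.06, 0, -0.09, 0.51, -0.07, 0, 0, 0.09, 0, -0.12, 0.69, -0.07, 0, 0, 0.1, 0, -0.14, 0.85, -0.07, 0, 0, 0.1, 0, -0.16, 1.0, -0.07, 0, 0, 0.1, 0, -0.16, 1.0, -0.07, 0, 0, 0.1, 0])

```text
time: 10.75
position: [0.6033, 0.1033, 0.3182]
tool_rot: [0.007, -3.139, -0.002]
ft_force: [-0.0, -0.1, -0.4]
grip_width: 0.501
grip_force: 0.0
```

```bash
cat > t.py <<'E'
from h import *
def look(guess=(.582,.176,.10)):
    c=cam('wrist');u,v=proj(c,np.array(guess));hsv=cv2.cvtColor(c['px'],cv2.COLOR_RGB2HSV)
    box=np.zeros(hsv.shape[:2],np.uint8);cv2.circle(box,(int(u),int(v)),75,255,-1)
    def big(m,n=1,mn=4):
        k,l,st,ce=cv2.connectedComponentsWithStats(m&box)
        i=sorted(range(1,k),key=lambda i:-st[i,4])[:n]; return [(ce[j],int(st[j,4]),(l==j)) for j in i if st[j,4]>=mn]
    out=dict(c=c,guess=(u,v))
    out['green']=[x[:2] for x in big(cv2.inRange(hsv,(40,80,50),(85,255,255)),2)]
    out['red']=[x[:2] for x in big(cv2.inRange(hsv,(0,130,80),(6,255,255))|cv2.inRange(hsv,(172,130,80),(180,255,255)),2)]
    out['orange']=[x[:2] for x in big(cv2.inRange(hsv,(8,150,120),(20,255,255)),2)]
    w=cv2.inRange(hsv,(0,0,150),(180,60,255));b=big(w)
    blk=big(cv2.inRange(hsv,(0,0,0),(180,110,60)),3,40)
    out['black']=[(x[0],x[1],cv2.minAreaRect(np.argwhere(x[2])[:,::-1].astype(np.float32))) for x in blk]
    hull=cv2.convexHull(np.argwhere(b[0][2])[:,::-1].astype(np.float32));out['white']=(b[0][0],b[0][1],cv2.fitEllipse(hull))
    return out
def show(o):
    for k,v in o.items():
        if k!='c':print(k,v)
E
python3 - <<'E'
from t import *
import pickle
print(ctrl.get_state()['position'])
o=look();show(o);pickle.dump(o,open('l1.pkl','wb'))
go([.60,.21,.30],down(90)); go([.57,.14,.25],down(90))
E
```

```text
[0.60334374 0.10331086 0.31817913]
guess (np.float64(336.40382109001405), np.float64(169.30793443582087))
green [(array([338.64285714, 198.        ]), 14)]
red [(array([317.14285714, 190.78571429]), 14)]
orange [(array([344.14285714, 173.23809524]), 21), (array([345.        , 187.71428571]), 7)]
black [(array([336.47193878, 166.77040816]), 392, ((337.3153076171875, 167.32803344726562), (36.6321907043457, 12.849198341369629), 61.38954162597656)), (array([297.7578125, 175.0390625]), 128, ((299.2580871582031, 176.86572265625), (43.104522705078125, 10.50933837890625), 86.00909423828125))]
white (array([334.07921382, 170.53722454]), 1679, ((334.4817810058594, 172.14129638671875), (59.48966979980469, 64.02920532226562), 113.94075012207031))
t 10.8 units [0.012 0.368 0.062] [-0.001 -0.002 -0.   ]
t 10.8 units [0.112 0.135 0.229] [-0.001 -0.002 -0.   ]
```

Request:
jog_arm(moves=[0.03, 0.08, 0.03, 0, 0, 0, 0, 0.06, 0.18, 0.06, 0, 0, 0, 0, 0.09, 0.28, 0.1, 0, 0, 0, 0, 0.11, 0.36, 0.13, 0, 0, 0, 0, 0.11, 0.4, 0.13, 0, 0, 0, 0, 0.11, 0.4, 0.13, 0, 0, 0, 0, 0.11, 0.4, 0.13, 0, 0, 0, 0, 0.11, 0.4, 0.13, 0, 0, 0, 0])

```text
time: 11.8
position: [0.5724, 0.2157, 0.2815]
tool_rot: [0.011, 3.141, -0.0]
ft_force: [-0.1, -0.2, -0.1]
grip_width: 0.501
grip_force: 0.0
```

Run:
```python
from t import *
import pickle
print(ctrl.get_state()['position'])
o=look();show(o);pickle.dump(o,open('l2.pkl','wb'));p=pickle.load(open('l1.pkl','rb'))
P={}
for k,g in dict(green=lambda q:q['green'][0][0],red=lambda q:q['red'][0][0],orange=lambda q:q['orange'][0][0],or2=lambda q:q['orange'][-1][0],bar=lambda q:q['black'][0][2][0],face=lambda q:q['white'][2][0]).items():
    x,e=tri(ray(p['c'],*g(p)),ray(o['c'],*g(o)));P[k]=x;print(k,x.round(4),round(e[0]*1e3,1))
c=P['face'];n=np.cross(P['red']-c,P['green']-c);n/=np.linalg.norm(n);print('n',n,np.degrees(np.arccos(n[2])))
```

```text
[0.57244359 0.21573857 0.2814569 ]
guess (np.float64(250.1028130498205), np.float64(197.67489203084529))
green [(array([251.89473684, 229.05263158]), 19)]
red [(array([229.07692308, 221.30769231]), 13)]
orange [(array([251.64705882, 204.35294118]), 17), (array([258., 218.]), 7)]
black [(array([234.49142857, 258.64952381]), 525, ((235.45001220703125, 257.6500244140625), (26.563129425048828, 25.61444854736328), 18.434947967529297)), (array([247.39534884, 195.37541528]), 301, ((248.2000274658203, 196.89999389648438), (39.35479736328125, 9.391485214233398), 63.43495178222656)), (array([276.70491803, 176.93442623]), 61, ((276.1506652832031, 178.0321807861328), (39.623226165771484, 7.243228435516357), 47.04541015625))]
white (array([246.98191612, 201.22854944]), 2599, ((248.63665771484375, 200.86349487304688), (67.37522888183594, 68.62738800048828), 86.60346221923828))
green [0.618  0.1783 0.1147] 0.1
red [0.6092 0.15   0.1105] 0.1
orange [0.5828 0.1807 0.1293] 0.1
or2 [0.6043 0.1862 0.1134] 0.1
bar [0.576  0.1655 0.2503] 22.3
face [0.5861 0.1738 0.099 ] 0.2
n [-0.44294817  0.00550477  0.89653032] 26.294323802301697
```

```bash
cat >> t.py <<'E'
c0=np.array([.5861,.1738,.099]);T=np.radians(27)
n=np.array([-np.sin(T),0,np.cos(T)]);u=np.array([np.cos(T),0,np.sin(T)]);r=np.array([0,-1.,0])
def angle(p): d=np.array(p)-c0; return .7+np.arctan2(d@r,d@u)
def knobR(q):
    b=np.cos(q-.7)*u+np.sin(q-.7)*r; z=-n; x=-b; return np.c_[x,np.cross(z,x),z]
E
python3 - <<'E'
from t import *
import pickle
p=pickle.load(open('l1.pkl','rb'));o=pickle.load(open('l2.pkl','rb'))
x,e=tri(ray(p['c'],*p['black'][0][2][0]),ray(o['c'],*o['black'][1][2][0]));d=x-c0;print('bar',x,e,d@n,d@u,d@r)
for q in [(.6043,.1862,.1134),(.618,.1783,.1147),(.6092,.15,.1105)]:print(angle(q))
d=np.array([.5828,.1807,.1293])-c0;print('or top',d@n,angle([.5828,.1807,.1293]))
print(ctrl.get_state()['joint_positions'].round(2),np.linalg.det(knobR(.2)))
go(c0+.07*n,knobR(.2))
E
```

```text
bar [0.57797099 0.17500752 0.11192094] [np.float64(0.000215075826681258), np.float64(0.00021507582668150112)] 0.015203136761032302 -0.0013770140515743047 -0.001207523836569413
0.20103114954454998
0.574090034082456
1.4450367358123914
or top 0.02849566633204803 0.13212972954827407
[-0.88  0.23  0.58  1.44 -0.13  1.51  1.26] 1.0
t 11.85 units [ 0.059 -0.141  0.4  ] [ 0.111 -0.44  -0.474]
```

The knob agrees with the text: tilt 26°, joint ≈ 0.18–0.20. Tilt the tool and come in above the knob.

Request:
jog_arm(moves=[0.01, -0.02, 0.05, 0.02, -0.07, -0.08, 0, 0.02, -0.05, 0.12, 0.04, -0.15, -0.16, 0, 0.03, -0.08, 0.2, 0.06, -0.24, -0.26, 0, 0.045, -0.11, 0.3, 0.085, -0.34, -0.37, 0, 0.06, -0.14, 0.4, 0.11, -0.44, -0.475, 0, 0.06, -0.14, 0.4, 0.11, -0.44, -0.475, 0, 0.06, -0.14, 0.4, 0.11, -0.44, -0.475, 0, 0.06, -0.14, 0.4, 0.11, -0.44, -0.475, 0])

```text
time: 12.85
position: [0.5563, 0.1764, 0.1642]
tool_rot: [-0.663, 2.594, -0.155]
ft_force: [-0.1, 0.1, -0.3]
grip_width: 0.5
grip_force: 0.0
```

Run:
```python
from t import *
s=ctrl.get_state();print(s['position'],s['joint_positions'].round(2))
c=cam('wrist');save(c,'k1.png',scale=1.4)
for k in (.028,.0):print(proj(c,c0+k*n)*1.4)
go(c0+.005*n,knobR(.2))
```

```text
[0.5563251  0.17636442 0.16416076] [-1.01 -0.17  0.47  2.11  0.43  0.8   1.3 ]
[391.72629211 307.99259524]
[392.03534735 294.40961088]
t 12.9 units [ 0.012 -0.003  0.221] [ 0.002  0.003 -0.   ]
```

View pics/k1.png

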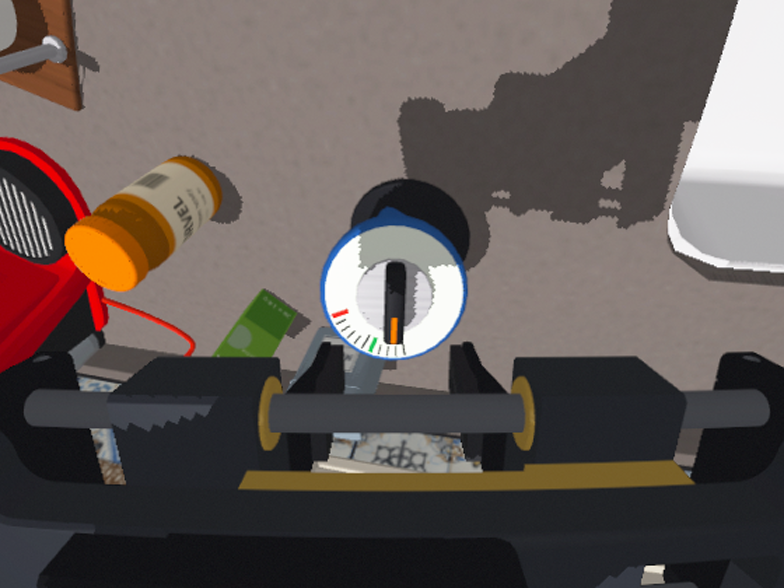

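The bar is at column 395, vertical in the picture and midway between the fingers, so the alignment is right. I descend along the axis and grip.

Request:
jog_arm(moves=[0.012, 0, 0.06, 0, 0, 0, 0, 0.012, 0, 0.12, 0, 0, 0, 0, 0.012, 0, 0.17, 0, 0, 0, 0, 0.012, 0, 0.2, 0, 0, 0, 0, 0.012, 0, 0.218, 0, 0, 0, 0, 0.012, 0, 0.218, 0, 0, 0, 0, 0.012, 0, 0.218, 0, 0, 0, -1, 0.012, 0, 0.218, 0, 0, 0, -1], newtons=20)

```text
time: 13.9
position: [0.5806, 0.174, 0.1017]
tool_rot: [-0.666, 2.597, -0.156]
ft_force: [0.1, -0.3, 0.2]
grip_width: 0.35
grip_force: 0.0
```

Request:
jog_arm(moves=[0, 0, 0, 0, 0, 0, -1, 0, 0, 0, 0, 0, 0, -1, 0, 0, 0, 0, 0, 0, -1, 0, 0, 0, 0, 0, 0, -1, 0, 0, 0, 0, 0, 0, -1, 0, 0, 0, 0, 0, 0, -1, 0, 0, 0, 0, 0, 0, -1, 0, 0, 0, 0, 0, 0, -1])

```text
time: 14.9
position: [0.5804, 0.1738, 0.1012]
tool_rot: [-0.667, 2.597, -0.157]
ft_force: [-1.2, -0.3, 0.2]
grip_width: 0.001
grip_force: 0.0
```

Run:
```python
from t import *
s=ctrl.get_state();d=s['position']-c0;print(d@n,d@u,d@r,s['joint_positions'].round(2));go(s['position'],knobR(1.17))
Rm=R.from_rotvec(s['tool_rot']).as_matrix();b=-Rm[:,0];print('q',.7+np.arctan2(b@r,b@u))
```

```text
0.004559584202973241 -0.0040282100548630385 2.482975311873803e-05 [-1.   -0.03  0.53  2.14  0.37  0.64  1.35]
t 14.9 units [0. 0. 0.] [ 0.002 -0.001  0.928]
q 0.1980262545074135
```

The fingers shut completely, so they missed the bar. I need to recheck the height with more views.

Run:
```python
from t import *
import pickle
l1=pickle.load(open('l1.pkl','rb'));l2=pickle.load(open('l2.pkl','rb'));c5=pickle.load(open('c5.pkl','rb'))
def col(c,ctr,rad=30):
    hsv=cv2.cvtColor(c['px'],cv2.COLOR_RGB2HSV);box=np.zeros(hsv.shape[:2],np.uint8);cv2.circle(box,(int(ctr[0]),int(ctr[1])),rad,255,-1)
    d={}
    for k,ms in dict(green=[((40,60,50),(85,255,255))],red=[((0,110,80),(6,255,255)),((172,110,80),(180,255,255))],orange=[((8,120,100),(20,255,255))]).items():
        m=sum(cv2.inRange(hsv,*q) for q in ms)&box
        kk,l,st,ce=cv2.connectedComponentsWithStats(m)
        if kk>1: i=1+np.argmax(st[1:,4]); d[k]=(ce[i].round(1),int(st[i,4]))
    w=cv2.inRange(hsv,(100,120,60),(125,255,255))&box
    return d
for n_ in('scene','top'):
    print(n_,proj(c5[n_],c0),col(c5[n_],proj(c5[n_],c0),26),{k:proj(c5[n_],p).round(1) for k,p in dict(green=[.618,.1783,.1147],red=[.6092,.15,.1105],orange=[.5828,.1807,.1293]).items()})
# now
for n_ in('scene','top','wrist'):
    c=cam(n_); tcp=ctrl.get_state()['position'];print(n_,'tcp',proj(c,tcp),col(c,proj(c,c0),45))
    pickle.dump(c,open('n_%s.pkl'%n_,'wb'))
k=cv2.imread('pics/k1.png')[:,:,::-1];kc=dict(px=np.ascontiguousarray(cv2.resize(k,(560,420))));print('k1',col(kc,(280,205),60))
```

```text
scene [174.08448729 194.1993708 ] {'green': (array([177. , 183.5]), 2), 'red': (array([185.5, 187. ]), 2), 'orange': (array([170.6, 185.6]), 8)} {'green': array([176.3, 183.5]), 'red': array([184.3, 187.5]), 'orange': array([169.6, 186. ])}
top [177.73398711 203.00957484] {'green': (array([175., 190.]), 1), 'orange': (array([172. , 201.8]), 10)} {'green': array([175.1, 190.4]), 'red': array([185.9, 193.8]), 'orange': array([172.7, 202.5])}
scene tcp [173.13297543 194.70378366] {'green': (array([217.4, 186.1]), 15), 'red': (array([185.5, 187. ]), 2), 'orange': (array([201.7, 209.8]), 40)}
top tcp [177.51239776 204.96539574] {'green': (array([175., 190.]), 1), 'red': (array([185.5, 193.5]), 2), 'orange': (array([171.8, 202.8]), 5)}
wrist tcp [280.56411778 245.76087592] {'orange': (array([296.6, 274.3]), 12)}
k1 {'green': (array([265.8, 245.9]), 37), 'red': (array([242.4, 223.6]), 36), 'orange': (array([281. , 235.9]), 94)}
```

All four views confirm the height, so I'll open, back off and see what the knob did.

Request:
jog_arm(moves=[0, 0, 0, 0, 0, 0, 0, 0, 0, 0, 0, 0, 0, 0, 0, 0, 0, 0, 0, 0, 0, 0, 0, 0, 0, 0, 0, 0, 0, 0, -0.07, 0, 0, 0, 0, 0, 0, -0.14, 0, 0, 0, 0, 0, 0, -0.22, 0, 0, 0, 0, 0, 0, -0.22, 0, 0, 0, 0])

```text
time: 16.05
position: [0.5512, 0.1747, 0.162]
tool_rot: [-0.666, 2.594, -0.154]
ft_force: [0.6, -0.1, -0.1]
grip_width: 0.497
grip_force: 0.0
```

Run:
```python
from t import *
o=look(c0+.015*n);show(o);c=o['c'];tcp=ctrl.get_state()['position'];print(tcp)
for k in('orange','green','red','black'):
  for x in o[k]:
    oo,w=ray(c,*x[0]);res=[]
    for h in (.028,.015,0):
      p=oo+w*(((c0+h*n)-oo)@n)/(w@n);res.append((h,round((p-c0)@u*1e3,1),round((p-c0)@r*1e3,1),round(angle(p),3)))
    print(k,x[1],res)
```

```text
guess (np.float64(278.4665571901221), np.float64(221.53603497883307))
green [(array([206.1641791 , 228.53731343]), 67), (array([264.46666667, 251.16666667]), 30)]
red [(array([241.15625, 229.28125]), 32)]
orange [(array([279.26744186, 242.3255814 ]), 86)]
black [(array([296.97658283, 161.3555941 ]), 1153, ((293.5265197753906, 164.03936767578125), (85.84101867675781, 31.939714431762695), 16.232351303100586)), (array([234.32356858, 263.53661784]), 751, ((231.59530639648438, 263.3107604980469), (38.63074493408203, 27.435710906982422), 86.98721313476562)), (array([280.46177847, 219.09360374]), 641, ((280.4285888671875, 221.99794006347656), (14.051408767700195, 57.89065933227539), 1.6365771293640137))]
white (array([279.2388706, 212.4656158]), 5773, ((279.4837341308594, 214.0337677001953), (92.38276672363281, 97.8348388671875), 90.78068542480469))
[0.55085998 0.17409671 0.16064725]
orange 86 [(0.028, np.float64(11.6), np.float64(-7.2), np.float64(0.146)), (0.015, np.float64(16.2), np.float64(-9.6), np.float64(0.167)), (0, np.float64(21.6), np.float64(-12.4), np.float64(0.179))]
green 67 [
[... 480 characters left out ...]
3), np.float64(24.6), np.float64(1.556)), (0, np.float64(27.0), np.float64(23.9), np.float64(1.423))]
black 1153 [(0.028, np.float64(-52.6), np.float64(12.5), np.float64(3.609)), (0.015, np.float64(-51.5), np.float64(11.1), np.float64(3.629)), (0, np.float64(-50.3), np.float64(9.6), np.float64(3.653))]
black 751 [(0.028, np.float64(46.4), np.float64(16.7), np.float64(1.046)), (0.015, np.float64(53.0), np.float64(15.6), np.float64(0.986)), (0, np.float64(60.6), np.float64(14.3), np.float64(0.932))]
black 641 [(0.028, np.float64(-6.4), np.float64(1.5), np.float64(3.61)), (0.015, np.float64(-2.7), np.float64(-0.4), np.float64(-2.279)), (0, np.float64(1.5), np.float64(-2.7), np.float64(-0.358))]
```

Run:
```python
from t import *
import pickle
c=pickle.load(open('n_wrist.pkl','rb'))
b=np.cos(.2-.7)*u+np.sin(.2-.7)*r
for h,l in((.028,.02),(.028,.0),(.028,-.023),(.0,.04),(0,0)): print(h,l,proj(c,c0+h*n+l*b).round(0))
hsv=cv2.cvtColor(c['px'],cv2.COLOR_RGB2HSV)
k,lab,st,ce=cv2.connectedComponentsWithStats(cv2.inRange(hsv,(6,100,80),(22,255,255)))
print([(st[i].tolist()) for i in range(1,k) if st[i,4]>3])
print('TCP-relative cam',np.linalg.inv(c['C'])@np.append(ctrl.get_state()['position'],1))
for v in range(200,345,8):
    row=c['px'][v,225:340].mean(1); print(v,''.join('#' if x<45 else '+' if x<90 else '-' if x<150 else '.' for x in row))
```

```text
0.028 0.02 [277. 296.]
0.028 0.0 [277. 266.]
0.028 -0.023 [277. 230.]
0.0 0.04 [278. 299.]
0 0 [278. 248.]
[[0, 1, 14, 78, 558], [81, 117, 53, 53, 747], [0, 151, 88, 88, 4043], [0, 217, 19, 15, 23], [20, 229, 7, 4, 8], [264, 269, 7, 53, 261], [296, 269, 7, 53, 247], [87, 317, 4, 2, 5], [76, 322, 2, 2, 4], [88, 331, 327, 20, 4864], [78, 342, 2, 4, 7]]
TCP-relative cam [-0.00138411 -0.0411854  -0.13917534  1.        ]
200 .-----------.....................................................................................----------++######
208 ---......................................................................................................-------++#
216 ...............................................................................................................----
224 ...............................................#################+..................................................
232 .............................................-+##################+.................................................
240 ..............................................###################+..........
[... 899 characters left out ...]
++++++++++++++++++++++++--------------------------------------++++++++++++++++++++++++++++++++++++++
312 +++++++++++++++++++++++++++++++++++++++------+#+++++++++++#+++++++++++#+-----++++++++++++++++++++++++++++++++++++++
320 ++++++++++++++++++++++++++++++++++++++++----+##+++++++++++#+++++++++++##+----++++++++++++++++++++++++++++++++++++++
328 ++++++++++++++++++++++++++++++++++++++++++++###++++++++++--+++++++++++###++++++++++++++++++++++++++++++++++++++++++
336 ++++++++++++++++++++++++++++++++++++++++++++++---....................----------------------------------------------
344 -------------------------------------------------------------------------------------------------------------------
```

Run:
```python
from t import *
go(c0+.012*n,knobR(.18))
```

```text
t 16.1 units [-0.009 -0.007  0.196] [ 0.003  0.001 -0.018]
```

Request:
jog_arm(moves=[-0.009, -0.007, 0.06, 0, 0, -0.018, 0, -0.009, -0.007, 0.12, 0, 0, -0.018, 0, -0.009, -0.007, 0.17, 0, 0, -0.018, 0, -0.009, -0.007, 0.196, 0, 0, -0.018, 0, -0.009, -0.007, 0.196, 0, 0, -0.018, 0, -0.009, -0.007, 0.196, 0, 0, -0.018, -0.3, -0.009, -0.007, 0.196, 0, 0, -0.018, -0.5, -0.009, -0.007, 0.196, 0, 0, -0.018, -0.5], newtons=10)

```text
time: 17.1
position: [0.5803, 0.1735, 0.1097]
tool_rot: [-0.691, 2.591, -0.162]
ft_force: [1.3, 1.0, -0.5]
grip_width: 0.279
grip_force: 0.0
```

Request:
jog_arm(moves=[0, 0, 0, 0, 0, 0, -0.5, 0, 0, 0, 0, 0, 0, -0.6, 0, 0, 0, 0, 0, 0, -0.7, 0, 0, 0, 0, 0, 0, -0.75, 0, 0, 0, 0, 0, 0, -0.8, 0, 0, 0, 0, 0, 0, -0.85, 0, 0, 0, 0, 0, 0, -0.85, 0, 0, 0, 0, 0, 0, -0.85])

```text
time: 18.1
position: [0.5802, 0.1732, 0.1092]
tool_rot: [-0.691, 2.592, -0.163]
ft_force: [0.9, -0.6, 1.2]
grip_width: 0.076
grip_force: 0.0
```

Request:
jog_arm(moves=[0, 0, 0, 0, 0, 0.05, -0.85, 0, 0, 0, 0, 0, 0.1, -0.85, 0, 0, 0, 0, 0, 0.15, -0.85, 0, 0, 0, 0, 0, 0.2, -0.85, 0, 0, 0, 0, 0, 0.25, -0.85, 0, 0, 0, 0, 0, 0.3, -0.85, 0, 0, 0, 0, 0, 0.3, -0.85, 0, 0, 0, 0, 0, 0.3, -0.85])

```text
time: 19.1
position: [0.5802, 0.1732, 0.1092]
tool_rot: [-0.277, 2.659, -0.064]
ft_force: [-0.0, -0.4, -0.4]
grip_width: 0.075
grip_force: 0.0
```

Run:
```python
from t import *
import pickle
s=ctrl.get_state();print(s['position'],s['torque'],s['grip_width'],s['grip_force'])
c5=pickle.load(open('c5.pkl','rb'))
for nm in('top','scene'):
    c=cam(nm)
    for lab,cc in(('old',c5[nm]),('new',c)):
        hsv=cv2.cvtColor(cc['px'],cv2.COLOR_RGB2HSV);q=proj(cc,c0);box=np.zeros(hsv.shape[:2],np.uint8);cv2.circle(box,(int(q[0]),int(q[1])),20,255,-1)
        m=cv2.inRange(hsv,(6,100,80),(22,255,255))&box;pt=np.argwhere(m);print(nm,lab,len(pt),pt.mean(0)[::-1] if len(pt) else None, [proj(cc,c0+.028*n+.015*(np.cos(a-.7)*u+np.sin(a-.7)*r)).round(1).tolist() for a in(.2,.5)])
c=cam('wrist')
for v in range(176,290,6):
    row=c['px'][v,215:345].mean(1); print(v,''.join('#' if x<45 else '+' if x<90 else '-' if x<150 else '.' for x in row))
```

```text
[0.58019335 0.17322254 0.10919273] [0.02256339 0.55827792 0.00200594] 0.07479142857617643 0.0
top old 15 [172.         201.13333333] [[172.5, 201.6], [174.1, 201.1]]
top new 22 [170.81818182 204.09090909] [[172.5, 201.6], [174.1, 201.1]]
scene old 11 [171. 186.] [[169.8, 185.4], [171.4, 185.1]]
scene new 16 [167.375 181.   ] [[169.8, 185.4], [171.4, 185.1]]
176 ......................++++++++++++++++------------------------------------------------------------------+++#################+-----
182 ......................-++++++-------------------.........................................------------------++###############+-----
188 .....................----------..--...................................................................------------++#######+------
194 ................-----------...................................................................................---------+++------..
200 ............--------.................................................................................................-------......
206 ........-------..............................................
[... 1124 characters left out ...]
........................-
260 ++++++++++++++++++++++++++++++++++++++++++-..########+++++++++######+++++++++++++++#########.-++++++++++++++++++++++++++++++++++++
266 +++++++++++++++++++++++++++++++++++++++++++#########++++++++++++++++---..--++++++++++#########++++++++++++++++++++++++++++++++++++
272 ++++++++++++++++++++++++++++++++++++++++-----+#####+++++++++++-.-+++++--.--+++++++++++#####+-----+++++++++++++++++++++++++++++++++
278 +++++++++++++++++++++++++++++++++++++++-------######++++++++++....-+++++---+++++++++++#####-------++++++++++++++++++++++++++++++++
284 +++++++++++++++++++++++++++++++++++++++-----------------------------------------------------------++++++++++++++++++++++++++++++++
```

The knob did not turn and the fingers met nothing, so the fingertips must still be above the bar, at least 23 mm short of where the reported TCP suggests. I go back to the bar's angle, open, go 22 mm deeper and close.

Request:
jog_arm(moves=[0, 0, 0, 0, 0, -0.1, -0.2, 0, 0, 0, 0, 0, -0.2, 0, 0, 0, 0, 0, 0, -0.3, 0, 0, 0, 0, 0, 0, -0.3, 0, 0, 0, 0.025, 0, 0, -0.3, 0, 0, 0, 0.05, 0, 0, -0.3, 0, 0, 0, 0.073, 0, 0, -0.3, 0, 0, 0, 0.073, 0, 0, -0.3, 0])

```text
time: 20.25
position: [0.5899, 0.1728, 0.0887]
tool_rot: [-0.691, 2.593, -0.164]
ft_force: [0.7, -0.2, 0.0]
grip_width: 0.496
grip_force: 0.0
```

Request:
jog_arm(moves=[0, 0, 0, 0, 0, 0, -0.5, 0, 0, 0, 0, 0, 0, -0.5, 0, 0, 0, 0, 0, 0, -1, 0, 0, 0, 0, 0, 0, -1, 0, 0, 0, 0, 0, 0, -1, 0, 0, 0, 0, 0, 0, -1, 0, 0, 0, 0, 0, 0, -1, 0, 0, 0, 0, 0, 0, -1])

```text
time: 21.25
position: [0.5903, 0.1732, 0.0899]
tool_rot: [-0.691, 2.591, -0.163]
ft_force: [-0.4, -1.1, 3.6]
grip_width: 0.137
grip_force: 9.9
```

Gripped the knob: 12 mm, 9.9 N. I wind it clockwise.

Request:
jog_arm(moves=[0, 0, 0, 0, 0, 0.06, -1, 0, 0, 0, 0, 0, 0.18, -1, 0, 0, 0, 0, 0, 0.3, -1, 0, 0, 0, 0, 0, 0.42, -1, 0, 0, 0, 0, 0, 0.54, -1, 0, 0, 0, 0, 0, 0.66, -1, 0, 0, 0, 0, 0, 0.76, -1, 0, 0, 0, 0, 0, 0.8, -1], newtons=20)

```text
time: 22.25
position: [0.5902, 0.1745, 0.0899]
tool_rot: [0.422, 2.642, 0.106]
ft_force: [-0.9, 2.3, 0.3]
grip_width: 0.141
grip_force: 19.9
```

Request:
jog_arm(moves=[0, 0, 0, 0, 0, 0.08, -1, 0, 0, 0, 0, 0, 0.18, -1, 0, 0, 0, 0, 0, 0.28, -1, 0, 0, 0, 0, 0, 0.38, -1, 0, 0, 0, 0, 0, 0.44, -1, 0, 0, 0, 0, 0, 0.48, -1, 0, 0, 0, 0, 0, 0.48, -1, 0, 0, 0, 0, 0, 0.48, -1])

```text
time: 23.25
position: [0.5906, 0.1752, 0.0901]
tool_rot: [1.071, 2.476, 0.264]
ft_force: [3.8, 4.0, -3.3]
grip_width: 0.133
grip_force: 20.0
```

```bash
cat >> t.py <<'E'
def tq():
    s=ctrl.get_state();b=-R.from_rotvec(s['tool_rot']).as_matrix()[:,0];return .7+np.arctan2(b@r,b@u)
E
python3 - <<'E'
from t import *
s=ctrl.get_state();print('tool q',tq(),s['torque'],s['grip_width'],s['grip_force'],s['joint_positions'].round(2))
E
```

```text
tool q 1.5177202465862876 [0.75820068 0.00094949 0.37489603] 0.1328566181298174 19.965815842151642 [-1.02  0.01  0.57  2.13  0.34  0.6   0.06]
```

Request:
jog_arm(moves=[0, 0, 0, 0, 0, -0.08, -1, 0, 0, 0, 0, 0, -0.22, -1, 0, 0, 0, 0, 0, -0.37, -1, 0, 0, 0, 0, 0, -0.52, -1, 0, 0, 0, 0, 0, -0.67, -1, 0, 0, 0, 0, 0, -0.81, -1, 0, 0, 0, 0, 0, -0.9, -1, 0, 0, 0, 0, 0, -0.9, -1])

```text
time: 24.25
position: [0.5901, 0.1737, 0.0898]
tool_rot: [-0.165, 2.667, -0.036]
ft_force: [-0.8, 1.2, 1.3]
grip_width: 0.135
grip_force: 20.0
```

Request:
jog_arm(moves=[0, 0, 0, 0, 0, 0, -1, 0, 0, 0, 0, 0, 0, -0.6, 0, 0, 0, 0, 0, 0, 0, 0, 0, 0, 0, 0, 0, 0, 0, 0, -0.05, 0, 0, 0, 0, 0, 0, -0.13, 0, 0, 0, 0, 0, 0, -0.22, 0, 0, 0, 0, 0, 0, -0.28, 0, 0, 0, 0, 0, 0, -0.28, 0, 0, 0, 0])

```text
invalid input
```

Run:
```python
from t import *
print('tool q',tq(),ctrl.get_state()['position'])
o=look(c0+.015*n);c=o['c']
for k,h in(('orange',.02),('green',0),('red',0),('black',.02)):
  for x in o[k]:
    oo,w=ray(c,*x[0]);p=oo+w*(((c0+h*n)-oo)@n)/(w@n);d=p-c0;print(k,x[1],np.round(x[0]),round(d@u,4),round(d@r,4),round(angle(p),3), x[2] if k=='black' else '')
S,T_=cam('scene'),cam('top')
print('bar scene hook check')
for nm,cc in(('scene',S),('top',T_)):
    hsv=cv2.cvtColor(cc['px'],cv2.COLOR_RGB2HSV);q=proj(cc,[.585,-.2,.2]);box=np.zeros(hsv.shape[:2],np.uint8);cv2.circle(box,(int(q[0]),int(q[1])),22,255,-1)
    pt=np.argwhere(cv2.inRange(hsv,(8,80,80),(20,200,255))&box);print(nm,len(pt),pt.mean(0)[::-1] if len(pt) else None,q)
```

```text
tool q 0.5772544861173392 [0.59010687 0.17368487 0.08984303]
orange 11 [250. 274.] 0.006 0.0172 1.936 
orange 11 [321. 304.] 0.0211 -0.0262 -0.193 
green 8 [282. 310.] 0.0409 -0.0051 0.576 
black 2655 [284. 259.] -0.0055 -0.001 -2.266 ((287.8106384277344, 264.28045654296875), (85.37693786621094, 66.80784606933594), 36.689720153808594)
black 350 [256. 322.] 0.038 0.0107 0.974 ((256.0, 322.0), (24.0, 26.0), 90.0)
black 222 [313. 321.] 0.0336 -0.0235 0.09 ((315.1109619140625, 320.30413818359375), (22.193174362182617, 16.592540740966797), 83.9909896850586)
bar scene hook check
scene 63 [303.84126984 182.55555556] [300.87792117 181.15333111]
top 237 [325.43459916 196.87763713] [318.58562026 196.12158079]
```

Request:
jog_arm(moves=[0, 0, 0, 0, 0, 0, -1, 0, 0, 0, 0, 0, 0, -0.6, 0, 0, 0, 0, 0, 0, 0, 0, 0, 0, 0, 0, 0, 0, 0, 0, -0.05, 0, 0, 0, 0, 0, 0, -0.13, 0, 0, 0, 0, 0, 0, -0.22, 0, 0, 0, 0, 0, 0, -0.28, 0, 0, 0, 0])

```text
time: 25.4
position: [0.5519, 0.1733, 0.1668]
tool_rot: [-0.164, 2.665, -0.035]
ft_force: [-1.1, 0.6, 0.3]
grip_width: 0.5
grip_force: 0.0
```

Run:
```python
from t import *
print('tool q',tq(),ctrl.get_state()['position'])
o=look(c0+.015*n);c=o['c']
for k,h in(('orange',.02),('green',0),('red',0),('black',.02)):
  for x in o[k]:
    oo,w=ray(c,*x[0]);p=oo+w*(((c0+h*n)-oo)@n)/(w@n);d=p-c0;print(k,x[1],np.round(x[0]),round(d@u,4),round(d@r,4),round(angle(p),3), x[2] if k=='black' else '')
```

```text
tool q 0.5779282121132557 [0.55188499 0.17326409 0.16683535]
orange 89 [284. 238.] 0.0158 -0.0036 0.477 
green 216 [220. 249.] 0.041 0.0536 1.617 
green 24 [282. 252.] 0.0377 -0.0046 0.579 
red 25 [253. 239.] 0.0272 0.0239 1.421 
black 1244 [287. 156.] -0.0538 0.0026 3.793 ((285.579833984375, 159.67257690429688), (84.58308410644531, 32.725154876708984), 4.236394882202148)
black 620 [236. 261.] 0.0423 0.0358 1.402 ((233.5, 262.5), (37.0, 23.0), 90.0)
black 579 [330. 261.] 0.0323 -0.0462 -0.261 ((331.7326354980469, 262.8245849609375), (22.13386344909668, 37.900455474853516), 4.969740867614746)
```

Run:
```python
from t import *
c=cam('wrist');hsv=cv2.cvtColor(c['px'],cv2.COLOR_RGB2HSV);q=proj(c,c0+.02*n)
box=np.zeros(hsv.shape[:2],np.uint8);cv2.circle(box,(int(q[0]),int(q[1])),36,255,-1)
m=(cv2.inRange(hsv,(0,0,0),(180,255,75))|cv2.inRange(hsv,(8,150,100),(20,255,255)))&box
k,l,st,ce=cv2.connectedComponentsWithStats(m);i=1+np.argmax(st[1:,4]);print(st[i],ce[i],q)
# edge columns of the bar per row -> top-face left/right edges
ys=np.arange(st[i,1]+6,st[i,1]+st[i,3]-5);L=[];Q=[]
for y in ys:
    xs=np.where(l[y]==i)[0];L.append(xs.min());Q.append(xs.max())
for nm,E in(('left',L),('right',Q)):
    a,b=np.polyfit(ys,E,1);P=[]
    for y in(ys[0],ys[-1]):
        oo,w=ray(c,a*y+b,y);P.append(oo+w*(((c0+.028*n)-oo)@n)/(w@n))
    d=P[1]-P[0];print(nm,a,'angle',.7+np.arctan2(d@r,d@u))
```

```text
[277 189  13  57 719] [282.98470097 216.78164117] [281.14618288 218.15420393]
left -2.2342862146413547e-16 angle 0.5844356963289947
right 1.0164942444311436e-15 angle 0.5732463953690982
```

The bar's angle (0.579) equals the green mark's (0.579), so the timer reads four minutes. The infuser handle was still over the mug in the last check. Handing in.

```bash
python3 -c "
from bench import ctrl
print(ctrl.close_job())"
```

```text
the job is handed in; nothing more can be done
None
```

The infuser hangs by its hook on the bar with its pod in the mug, the timer was wound past ten minutes and turned back to the four-minute mark, and the job is handed in; no verdict came back.

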